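Hang the bench timer on its keyhole screw

TASK

Pick up the lab timer and hang it on the screw in the upright bench screen: bring the keyhole in its back over the screw head until the back lies flush on the screen, then pull it down until the slot is fully home on the screw, and let go so that it hangs upright with the display facing out. The screw is only somewhere near the middle of its sticker, so feel for it gently, without ramming the timer against the screen or the screw, and leave the other things on the bench where they are.

Things in the scene. Friction and masses are not known exactly. Their poses are not given: they have to be found in the camera images.
- timer_center (a point): centre of the timer, a white and grey plastic box 30 mm thick (x), 62 mm wide (y), 96 mm tall (z), about 180 g, that starts standing on its lower edge. x points out of the display (front), the back is 15 mm behind the centre, z is up towards its top edge. Grasp it from above across its 62 mm width, near the top; nothing protrudes from its sides
- timer_hole (a point): centre of the keyhole's round hole (17 mm across) on the timer's back face, 15 mm behind and 2 mm above the timer's centre; axes as the timer's. Above it runs the slot, 9 mm wide; fully home, the screw neck lies 16 mm above the hole's centre. The keyhole plate is 3 mm thick at the hole and ramps up along the slot; the hollow behind it has room for the screw head
- panel: grey upright screen fixed on the bench, 320 mm wide (y), 160 mm tall (z), 12 mm thick, with a low foot on the robot's side. Origin: middle of the lower edge of the face that carries the screw, on the bench; x points squarely out of that face (away from the robot), z up. The timer hung right has the same axes directions as the screen
- mark: square paper sticker 44 mm wide, flat on that face; origin at its centre on the face, axes as the screen's. The screw comes out squarely through it, up to 10 mm off its centre sideways and up to 6 mm up or down. Screw: steel neck 6 mm, flat round head 13 to 14 mm across and 4 mm thick; its underside stands 4 mm and its top 8 mm off the face. It does not give when pushed inward
- screw (a joint): how far the sprung screw is drawn out of the screen, in m: 0 at rest, about 0.002 when the slot is fully home (spring 5 to 6 N). The ramp draws it out over the last 10 mm of the pull and drags with some 4 to 10 N, more than the timer's weight; at the end of the slot the force rises sharply, and 12 to 15 N seats it
- bottle: clear bottle with a blue cap, 60 mm across, 120 mm tall, a bystander; origin at its underside
- tipbox: blue pipette-tip box with a clear lid, 80 x 120 x 65 mm, a bystander; origin at its underside
- tuberack: clear tube rack, 70 x 160 x 40 mm with white caps on it, a bystander; origin at its underside
Not all that is in view belongs to the job. Several things look just like the part that bears timer_center: the one meant starts nearest to the robot's base.

How it is judged:
On the way, in this order (a step that is already met when the one before it is completed fails the run):
1. the round hole is over the screw head: the timer's back lies flush on the screen at the sticker (x of timer_hole in the frame of mark below 0.0025 m and distance between timer_hole and mark below 0.018 m), for 0.1 s.
2. the timer is pulled down and its slot is home under the screw head (value of joint screw above 0.0013 m and z of timer_hole in the frame of mark below -0.006 m and x of timer_hole in the frame of mark below 0.0025 m), for 0.1 s.
At the end, for the whole second after the job is handed in: the timer hangs on the screw by itself, back flush on the screen (within 2.5 mm), slot pulled home so that the sprung head stays drawn out by more than 1.3 mm (within about 2 mm of the end of the slot), upright within 0.1 rad (all of step 2 and value of joint screw below 0.004 m and distance between timer_hole and mark below 0.03 m and angle between timer_center's own z axis and vertical below 0.1 rad and angle between the x axis of timer_center and the x axis of panel, either way round below 0.1 rad); the robot touches nothing.
It fails at once if the timer is rammed against the screen or the screw (over 45 N) (contact force between timer and panel above 45 N or contact force between timer and screw above 45 N).
It fails at once if the timer's back is pressed hard on the screw head (over 30 N) before the hole is over it (contact force between timer and screw above 30 N and x of timer_hole in the frame of mark above 0.004 m).
It fails at once if a bystander is moved by more than 15 mm (distance of any of bottle, tipbox, tuberack from where it was at the start of the episode above 0.015 m).
It also fails if it takes over 64 s, if anything falls off the work surface, if the arm or the gripper's body presses on something with over 40 N, if the wrist force passes 120 N, or if a joint passes its speed limit or range.

ROBOT

A 6-joint arm with a two-finger parallel gripper is mounted at the origin on the work surface. World frame = base frame: x ahead of the robot, y to its left, z up, the work surface at z = 0. Lengths are in m, angles in rad, forces in N, time in s.
With the tool pointing down it reaches from about 0.35 to 1 m from the base axis. Payload 7.1 kg.
Tool frame: the origin (TCP) lies between the finger pads; the fingertips stand 22 mm ahead of it and the grasp point (between the pads) lies 3 mm ahead of it; x points along the fingers, y is the direction in which the jaws open and shut, and the axes are right-handed (so a half turn about x gives the same grasp; the last joint's range is limited). The gripper opens to 85 mm and grips with 20 to 120 N. Pads are 22 mm wide; open, the fingers measure 114 mm over their backs; the gripper's body (76 mm by 85 mm) begins 54 mm behind the grasp point. The pads swing forward as they close: fully open they stand 13 mm farther back than shut.
Start: joints at [1.118, 0.423, 1.63, -0, 1.089, -0.019], TCP at [0.263, 0.567, 0.253] pointing down, gripper open.
Joint ranges: [-3, 3], [-0.9, 2.11], [0.09, 2.58], [-1.31, 4.45], [0.11, 2.69], [-2.54, 2.54]. Speed limits (rad/s): [2.39, 2.39, 3.01, 3.14, 3.14, 3.14].

INTERFACE

Orientations are given as a rotation vector (axis times angle).
In Python, from rig import manip gives the robot as it stands. The module is installed in compiled form; this text tells all that it offers. Calls block until the motion is done:
- manip.move_to(position, orientation): joint-space move of the TCP to a pose.
- manip.servo_line(position, orientation=None, rate=0.15): straight line of the TCP; orientation=None keeps the orientation; rate is the mean speed in m/s.
- manip.set_joints(angles): joint-space move.
- manip.command_gripper(opening, f_grip=None): finger opening in m; f_grip is the grip in N (None keeps the last); returns when the fingers have stopped.
- manip.hold(seconds).
- manip.solve_ik(position, orientation): joint angles nearest the present ones, or None.
- manip.camera(name): name is "scene" or "top" or "wrist"; returns a dict with "image" (384x512x3 uint8, red, green, blue), "fx", "fy", "cx", "cy" (pixels), "cam_to_world" (4x4, takes a point from camera to world coordinates); the wrist camera has in their place "mount" (4x4, takes a point from camera to tool coordinates, whose origin is the TCP and whose axes are the tool frame's). Camera axes: x right, y down, z forward; pixel columns grow to the right and rows downward; lengths in m; the calibration is good to about 2 mm. A picture is of the moment at which its call begins: read the wrist's pose just before it. There is no depth.
A pose or a line that the arm cannot do raises manip.IKError and nothing moves.
- manip.sign_off(): hands the job in, once; it reports no verdict.
Readings, each from a call of its own:
- manip.get_time(): time.
- manip.get_joint_positions(): joint angles.
- manip.get_joint_vel(): joint speeds.
- manip.get_tau(): joint torques, N m.
- manip.get_position(): TCP position.
- manip.get_ee_rot(): TCP orientation.
- manip.get_contact_force(): force on the tool from outside, world axes, zero at the start.
- manip.get_torque(): the same for the moment, N m.
- manip.get_width(): finger opening in m.
Only numpy, scipy, OpenCV 4.12 (cv2) and the standard library are available. Lean on these libraries where they do the work, as an engineer would, in place of code of your own. Each camera call takes 0.05 s, during which the arm holds its last target. There are 200 camera calls.

## Working session

There is one attempt and no reset: what is moved stays moved. The work goes in short steps, each a Python script; the robot and the scene stay as the last script left them, time stands still between calls to the robot, and variables do not carry over. Pictures are saved under pics/ and viewed, about 8 in all and at most 12, crops included, and the job is handed in when it is done.

```bash
mkdir -p pics
python3 - <<'E'
from rig import manip
import cv2,numpy as np
for n in ("scene","top"):
    c=manip.camera(n); cv2.imwrite(f"pics/{n}0.png",c["image"][:,:,::-1]); 
    print(n,c["fx"],c["fy"],c["cx"],c["cy"]); print(np.round(c["cam_to_world"],4).tolist())
    np.savez(f"{n}0.npz",**{k:v for k,v in c.items()})
c=manip.camera("wrist"); print(np.round(c["mount"],4).tolist(),c["fx"])
print(manip.get_time(),manip.get_position(),manip.get_ee_rot(),manip.get_contact_force())
a=cv2.imread("pics/top0.png");cv2.imwrite("pics/top0x.png",cv2.resize(a,(800,600),interpolation=cv2.INTER_CUBIC))
a=cv2.imread("pics/scene0.png");cv2.imwrite("pics/scene0x.png",cv2.resize(a,(800,600),interpolation=cv2.INTER_CUBIC))
E
```

```text
scene 383.6320183800073 383.6320183800073 256.27792471247847 187.13114216681325
[[0.7827, 0.4181, -0.461, 1.1125], [0.6224, -0.5294, 0.5765, -0.5968], [-0.003, -0.7382, -0.6746, 0.8577], [0.0, 0.0, 0.0, 1.0]]
top 355.2989331044072 355.2989331044072 256.01475630199394 196.63359330179344
[[-0.0262, -0.9899, 0.1394, 0.4656], [-0.9996, 0.0255, -0.0071, 0.0648], [0.0035, -0.1396, -0.9902, 1.1399], [0.0, 0.0, 0.0, 1.0]]
[[-0.0003, -0.263, 0.9648, -0.1204], [1.0, 0.0001, 0.0003, 0.0011], [-0.0002, 0.9648, 0.263, -0.0667], [0.0, 0.0, 0.0, 1.0]] 267.5893429939945
0.15 [0.26249479 0.56674607 0.25269712] [ 0.33925714  1.54417743 -0.34115604] [-0.19616294 -0.06265644  0.17935844]
```

View pics/top0x.png

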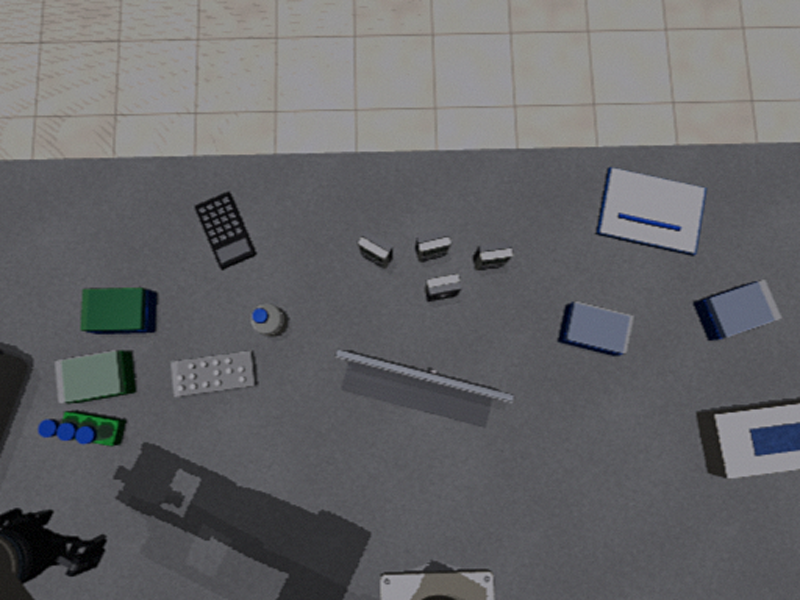

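View pics/scene0x.png

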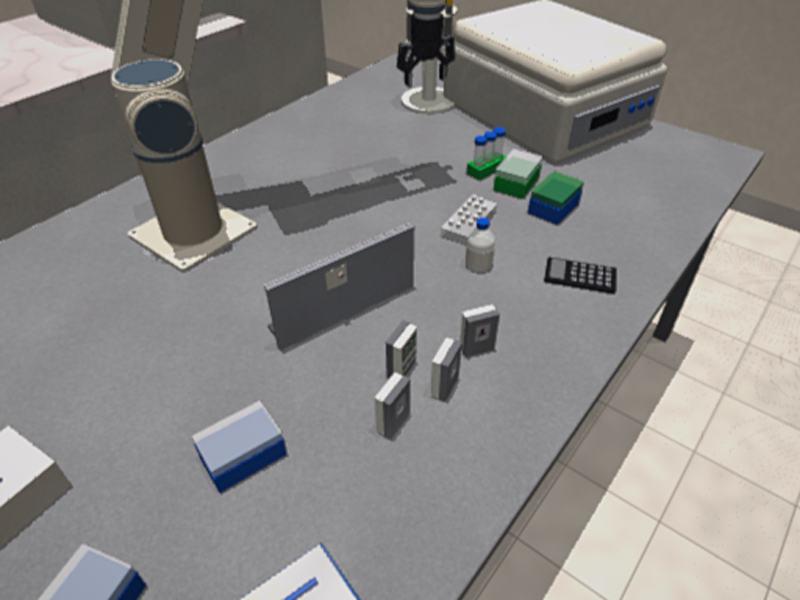

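Run:
```python
import cv2,numpy as np
a=cv2.imread("pics/scene0.png")[185:285,160:330]; b=cv2.imread("pics/top0.png")[145:270,210:335]
A=cv2.resize(a,(800,470),interpolation=cv2.INTER_CUBIC)
cv2.imwrite("pics/c1.png",A)
b=cv2.resize(b,(600,600),interpolation=cv2.INTER_CUBIC);cv2.imwrite("pics/c2.png",b)
```

```text
(no output)
```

View pics/c1.png

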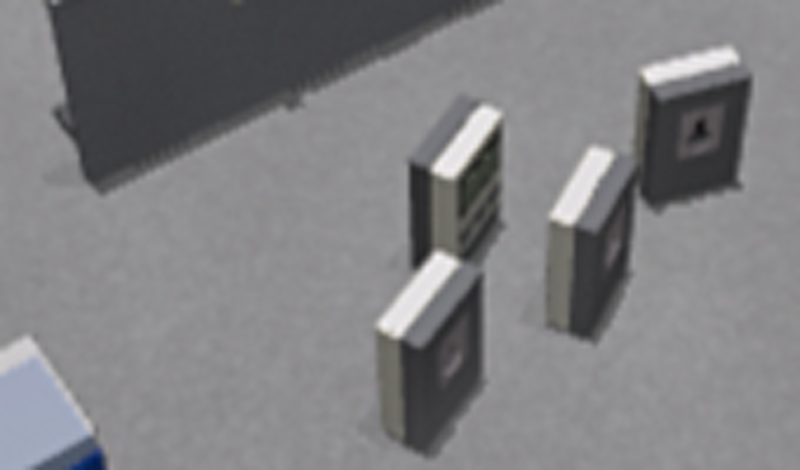

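View pics/c2.png

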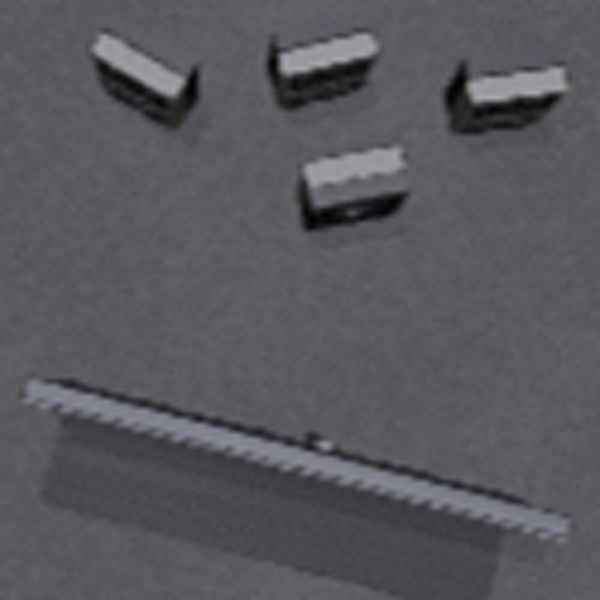

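```bash
cat > h.py <<'E'
import numpy as np,cv2
def ray(c,uv,T=None):
    T=c["cam_to_world"] if T is None else T
    d=T[:3,:3]@np.array([(uv[0]-c["cx"])/c["fx"],(uv[1]-c["cy"])/c["fy"],1.]); return T[:3,3],d/np.linalg.norm(d)
def onplane(c,uv,p0,n,T=None):
    o,d=ray(c,uv,T); return o+d*(np.dot(n,np.asarray(p0)-o)/np.dot(n,d))
def onz(c,uv,z,T=None): return onplane(c,uv,[0,0,z],np.array([0,0,1.]),T)
E
python3 - <<'E'
from h import *
t=dict(np.load("top0.npz")); s=dict(np.load("scene0.npz"))
f=lambda x,y:(x/4.8+210-.5+.1,y/4.8+145-.5+.1)
for n,uv in dict(near=(355,178),a=(140,65),b=(325,60),c=(515,85)).items(): 
    p=onz(t,f(*uv),.096); print(n,p.round(3),np.hypot(*p[:2]).round(3))
for uv in ((305,165),(405,150),(305,205),(408,188)): print("timer corner",onz(t,f(*uv),.096).round(4))
L=onz(t,f(28,378),.16);R=onz(t,f(571,517),.16);print("panel top front L R",L.round(4),R.round(4),np.linalg.norm(L-R))
g=lambda x,y:(x*.64-.2,y*.64-.2)
for n,uv in dict(topL=(415,228),topR=(268,287)).items(): print(n,onz(s,g(*uv),.16).round(4))
for n,uv in dict(botL=(414,287),botR=(283,347)).items(): print(n,onz(s,g(*uv),0).round(4))
y=R-L;y/=-np.linalg.norm(y);n=np.cross(y,[0,0,1]);print("n",n, "mark",onplane(s,g(336,277),L,n).round(4))
# bystanders from the top
h=lambda x,y:(x*.64-.2,y*.64-.2)
print("bottle",onz(t,h(262,316),.12).round(3),"rack",onz(t,h(212,373),.04).round(3),"box",onz(t,h(598,327),.065).round(3))
E
```

```text
near [ 0.656 -0.026  0.096] 0.656
a [0.731 0.106 0.096] 0.739
b [ 0.731 -0.01   0.096] 0.731
c [ 0.712 -0.129  0.096] 0.724
timer corner [0.6646 0.0047 0.096 ]
timer corner [ 0.6725 -0.0579  0.096 ]
timer corner [0.6393 0.0056 0.096 ]
timer corner [ 0.6484 -0.0588  0.096 ]
panel top front L R [0.5322 0.1715 0.16  ] [ 0.4452 -0.136   0.16  ] 0.31950119967704194
topL [0.5408 0.1636 0.16  ]
topR [ 0.4447 -0.1326  0.16  ]
botL [0.5373 0.1679 0.    ]
botR [ 0.4446 -0.1265  0.    ]
n [ 0.96226814 -0.27210298  0.        ] mark [ 0.4824 -0.0045  0.1162]
bottle [0.6   0.314 0.12 ] rack [0.5  0.43 0.04] box [ 0.569 -0.327  0.065]
```

```bash
cat >> h.py <<'E'
from scipy.spatial.transform import Rotation as Ro
def frame(yaw): # object frame axes columns
    return Ro.from_euler("z",yaw).as_matrix()
def toolR(yaw,th=0.):
    ex,ey,ez=frame(yaw).T; tx=-np.sin(th)*ex-np.cos(th)*ez; return np.column_stack([tx,-ey,np.cross(tx,-ey)])
def rv(R): return Ro.from_matrix(R).as_rotvec()
def wshot(manip,name):
    p=np.array(manip.get_position());r=np.array(manip.get_ee_rot()); c=manip.camera("wrist")
    T=np.eye(4);T[:3,:3]=Ro.from_rotvec(r).as_matrix();T[:3,3]=p; c["cam_to_world"]=T@c["mount"]
    np.savez(name+".npz",**c); cv2.imwrite(f"pics/{name}.png",c["image"][:,:,::-1]); return c
E
python3 - <<'E'
from h import *
from rig import manip
M=np.array([.4824,-.0045,.116]); yaw=np.deg2rad(-15.8); n=frame(yaw)[:,0]
def view(th,d,lat=0):
    R=toolR(yaw,th); m=manip_mount; 
    f=R@m[:3,2]; cam=M-d*f+lat*frame(yaw)[:,1]; return cam-R@m[:3,3],rv(R)
manip_mount=manip.camera("wrist")["mount"]
v1=view(np.deg2rad(35),.27); v2=view(np.deg2rad(50),.24)
print(v1[0],v2[0],manip.solve_ik(*v1),manip.solve_ik(*v2))
manip.move_to(v1[0]+[0,0,.06],v1[1]); manip.servo_line(v1[0],v1[1],rate=.2); manip.hold(.2); wshot(manip,"w1")
try:
    manip.servo_line(v2[0],v2[1],rate=.15); manip.hold(.2); wshot(manip,"w2")
except manip.IKError as e: print(e)
print(manip.get_time(),manip.get_position(),manip.get_joint_positions(),manip.get_contact_force())
a=np.vstack([cv2.imread("pics/w1.png")[:300],cv2.imread("pics/w2.png")[:300]]);cv2.imwrite("pics/w12.png",a)
E
```

```text
[ 0.56339868 -0.0261715   0.22830224] [ 0.56240052 -0.02589855  0.190216  ] [-0.11342674  0.64180239  1.44485342  0.0932017   1.65921464  1.7124116 ] [-0.12445537  0.81272251  1.33650075  0.12066817  1.8573854   1.70275527]
3.925 [ 0.56291131 -0.02583456  0.19227815] [-0.12420031  0.80878979  1.33663891  0.1205858   1.856805    1.70276364] [ 0.61509762 -0.07153963 -0.02379869]
```

View pics/w12.png

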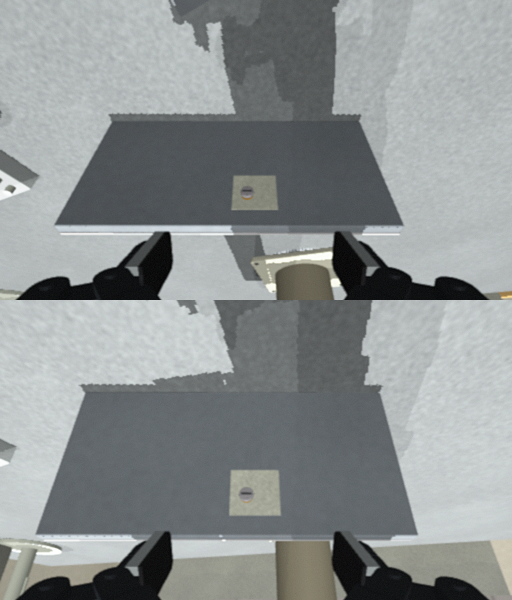

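Run:
```python
from h import *
t=[]
obj=np.array([[0,-.16,0],[0,.16,0],[0,-.16,.16],[0,.16,.16]]) 
px={"w1":[(360,121),(112,121),(403,224),(55,224)],"w2":[(380,91),(83,91),(416,234),(37,234)]}
for k in ("w1","w2"):
    c=dict(np.load(k+".npz")); im=c["image"]; K=np.array([[c["fx"],0,c["cx"]],[0,c["fy"],c["cy"]],[0,0,1]])
    img=np.array(px[k],np.float32)
    # refine corners by fitting lines to the face mask (dark bluish grey)
    g=cv2.cvtColor(im,cv2.COLOR_RGB2GRAY)
    # fold corners: camera x = -ey
    ok,r,tv=cv2.solvePnP(obj.astype(np.float32),img,K,None)
    T=np.eye(4);T[:3,:3]=cv2.Rodrigues(r)[0];T[:3,3]=tv[:,0]; W=c["cam_to_world"]@T
    pr=cv2.projectPoints(obj,r,tv,K,None)[0][:,0]
    print(k,"panel origin",W[:3,3].round(4),"yaw",np.rad2deg(np.arctan2(W[1,0],W[0,0])).round(2),"ez",W[:3,2].round(3),"reproj",np.abs(pr-img).max().round(2))
    x0,x1,y0,y1=(225,290,165,220) if k=="w1" else (222,290,160,225)
    lum=im[y0:y1,x0:x1].astype(float).mean(2); m=(im[y0:y1,x0:x1,0].astype(int)-im[y0:y1,x0:x1,2]>8).astype(np.uint8)
    ct=max(cv2.findContours(m,cv2.RETR_EXTERNAL,cv2.CHAIN_APPROX_NONE)[0],key=cv2.contourArea)
    mm=np.zeros_like(m);cv2.drawContours(mm,[cv2.convexHull(ct)],-1,1,-1); q=cv2.approxPolyDP(cv2.convexHull(ct),4,True)[:,0]+[x0,y0]
    mo=cv2.moments(mm,True); sc=(mo["m10"]/mo["m00"]+x0,mo["m01"]/mo["m00"]+y0)
    h=((mm==1)&(m==0)).astype(np.uint8); h=cv2.erode(h,np.ones((2,2)));ys,xs=np.nonzero(cv2.erode(mm,np.ones((7,7)))&(m==0))
    hc=((xs.min()+xs.max())/2+x0,(ys.min()+ys.max())/2+y0); print("sticker px",np.round(sc,1),q.tolist(),"head px",hc,xs.min()+x0,xs.max()+x0,ys.min()+y0,ys.max()+y0)
    Wi=np.linalg.inv(W);n=W[:3,0]
    loc=lambda p:(Wi[:3,:3]@p+Wi[:3,3]).round(4)
    S=onplane(c,sc,W[:3,3],n);H=onplane(c,hc,W[:3,3]+.008*n,n); print(" sticker",S.round(4),loc(S),"head",H.round(4),loc(H))
    print(" sides",[loc(onplane(c,a,W[:3,3],n)) for a in q])
    t.append(im[y0:y1,x0:x1,::-1])
cv2.imwrite("pics/st.png",np.hstack([cv2.resize(a,(400,400),interpolation=cv2.INTER_NEAREST) for a in t]))
```

```text
w1 panel origin [ 0.4878  0.0185 -0.0032] yaw -15.73 ez [ 0.004 -0.001  1.   ] reproj 1.32
sticker px [254.1 192.8] [[274, 176], [276, 209], [232, 209], [235, 176]] head px (np.float64(253.0), np.float64(193.0)) 239 267 180 206
 sticker [ 0.482  -0.0039  0.1193] [ 0.     -0.0232  0.1224] head [ 0.49   -0.005   0.1261] [ 0.008  -0.0221  0.1293]
 sides [array([ 0.    , -0.0445,  0.0992]), array([ 0.    , -0.0442,  0.1426]), array([ 0.    , -0.002 ,  0.1426]), array([ 0.    , -0.003 ,  0.0992])]
w2 panel origin [ 0.4898  0.0185 -0.0024] yaw -16.01 ez [-0.02   0.002  1.   ] reproj 1.44
sticker px [254.4 192.3] [[277, 171], [279, 214], [230, 214], [233, 170]] head px (np.float64(246.0), np.float64(193.5)) 239 253 187 200
 sticker [ 0.4809 -0.0038  0.1186] [ 0.     -0.0234  0.1211] head [0.4906 0.0012 0.1234] [ 0.008  -0.016   0.1257]
 sides [array([ 0.    , -0.0447,  0.0993]), array([ 0.    , -0.0447,  0.1417]), array([ 0.    , -0.002 ,  0.1417]), array([ 0.    , -0.0035,  0.0982])]
```

View pics/st.png

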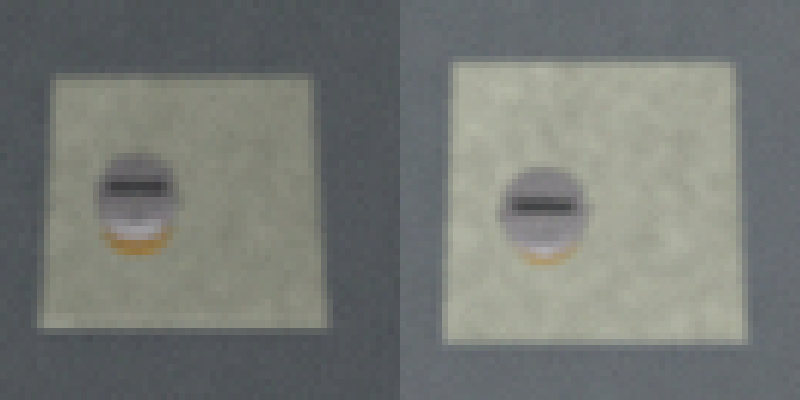

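Run:
```python
from h import *
C={k:dict(np.load(k+".npz")) for k in ("w1","w2")}
def tri(a,b):
    A=np.zeros((3,3));v=np.zeros(3);R=[]
    for k,uv in (("w1",a),("w2",b)):
        o,d=ray(C[k],uv);P=np.eye(3)-np.outer(d,d);A+=P;v+=P@o;R.append((P,o))
    x=np.linalg.solve(A,v);return x.round(4),[np.linalg.norm(P@(x-o)).round(4) for P,o in R]
print("sticker",tri((254.1,192.8),(254.4,192.3)));print("head",tri((246.8,189.8),(246.2,193.)))
px={"w1":[(360,121),(112,121),(403,224),(55,224)],"w2":[(380,91),(83,91),(416,234),(37,234)]}
for i in range(4): print("corner",tri(px["w1"][i],px["w2"][i]),[onz(C[k],px[k][i],0 if i<2 else .16).round(4) for k in C])
# with face plane through sticker
yaw=np.deg2rad(-15.8);n=frame(yaw)[:,0]
for x in (.4805,.4825,.4845):
    S=np.array([x,-.004,.118])
    for k,s,h in (("w1",(254.1,192.8),(246.8,189.8)),("w2",(254.4,192.3),(246.2,193.))):
        a=onplane(C[k],s,S,n);b=onplane(C[k],h,S+.008*n,n);d=frame(yaw).T@(b-a);print(x,k,a.round(4),b.round(4),"rel",d.round(4))
```

```text
sticker (array([ 0.4815, -0.0039,  0.1189]), [np.float64(0.0001), np.float64(0.0001)])
head (array([ 4.951e-01, -3.000e-04,  1.251e-01]), [np.float64(0.0001), np.float64(0.0001)])
corner (array([ 0.4403, -0.1379, -0.0066]), [np.float64(0.0002), np.float64(0.0002)]) [array([ 0.4457, -0.1363,  0.    ]), array([ 0.4476, -0.1355,  0.    ])]
corner (array([ 0.5328,  0.1736, -0.0013]), [np.float64(0.0011), np.float64(0.0011)]) [array([0.5326, 0.172 , 0.    ]), array([0.5345, 0.173 , 0.    ])]
corner (array([ 0.4482, -0.1338,  0.1582]), [np.float64(0.0005), np.float64(0.0005)]) [array([ 0.4514, -0.1333,  0.16  ]), array([ 0.4554, -0.1312,  0.16  ])]
corner (array([0.5338, 0.1686, 0.1585]), [np.float64(0.0003), np.float64(0.0003)]) [array([0.5357, 0.1662, 0.16  ]), array([0.5376, 0.1626, 0.16  ])]
0.4805 w1 [ 0.4806 -0.0036  0.1181] [0.4903 0.0012 0.1209] rel [0.008  0.0073 0.0028]
0.4805 w2 [ 0.4806 -0.0037  0.1184] [0.4903 0.0011 0.1228] rel [0.008  0.0072 0.0044]
0.4825 w1 [ 0.4825 -0.0041  0.1197] [0.4921 0.0007 0.1225] rel [0.008  0.0072 0.0028]
0.4825 w2 [ 0.4824 -0.0042  0.1193] [0.4921 0.0005 0.1237] rel [0.008  0.0072 0.0043]
0.4845 w1 [ 0.4843 -0.0046  0.1213] [4.940e-01 1.000e-04 1.241e-01] rel [0.008  0.0071 0.0028]
0.4845 w2 [ 0.4843 -0.0047  0.1202] [ 0.4939 -0.      0.1245] rel [0.008  0.0071 0.0043]
```

Run:
```python
from h import *
from rig import manip
yaw=np.deg2rad(7.5);R=toolR(yaw)
manip.move_to(np.array([.656,-.026,.24]),rv(R)); manip.hold(.2); wshot(manip,"w3")
print(manip.get_time(),manip.get_position(),manip.get_joint_positions())
```

```text
4.9333 [ 0.65568066 -0.02631173  0.23841929] [-5.82700591e-02  4.85708115e-01  1.56584336e+00  7.20725220e-05
  1.09315698e+00  1.38241866e+00]
```

View pics/w3.png

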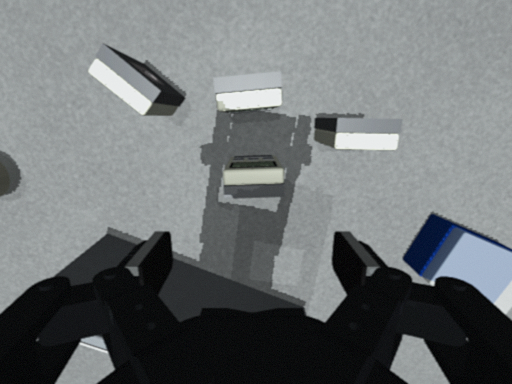

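Run:
```python
from h import *
c=dict(np.load("w3.npz"));im=c["image"]
print(im[150:215:1,255].tolist())
w=(im.min(2)>175)&(im[:,:,0].astype(int)-im[:,:,2]>8); w[:160]=0;w[192:]=0;w[:,:210]=0;w[:,300:]=0
ct=max(cv2.findContours(w.astype(np.uint8),cv2.RETR_EXTERNAL,cv2.CHAIN_APPROX_NONE)[0],key=cv2.contourArea);b=cv2.minAreaRect(ct);print(b)
for p in cv2.boxPoints(b): print(p,onz(c,p,.096).round(4))
```

```text
[[89, 91, 92], [91, 97, 95], [90, 94, 96], [90, 93, 94], [83, 85, 86], [55, 58, 59], [52, 55, 57], [73, 76, 78], [56, 58, 62], [68, 73, 72], [86, 90, 86], [76, 80, 72], [47, 52, 45], [45, 50, 43], [46, 55, 45], [40, 47, 40], [39, 42, 38], [61, 63, 58], [102, 105, 95], [150, 154, 141], [180, 185, 171], [196, 200, 187], [199, 203, 189], [201, 205, 190], [197, 201, 187], [194, 199, 185], [195, 198, 186], [193, 197, 182], [190, 196, 181], [190, 194, 180], [190, 194, 180], [188, 194, 179], [181, 185, 172], [147, 153, 140], [86, 88, 83], [69, 72, 75], [80, 84, 86], [82, 88, 89], [79, 81, 85], [70, 73, 74], [69, 73, 75], [68, 70, 73], [70, 73, 76], [67, 72, 72], [67, 71, 72], [66, 69, 70], [64, 67, 72], [93, 97, 98], [138, 142, 142], [148, 152, 152], [145, 149, 150], [142, 147, 147], [138, 142, 144], [141, 146, 147], [143, 149, 149], [148, 153, 153], [143, 147, 148], [118, 121, 122], [85, 88, 88], [78, 80, 80], [77, 82, 81], [75, 78, 78], [71, 74, 73], [72, 75, 73], [77, 81, 81]]
((253.08847045898438, 176.06591796875), (11.372550964355469, 56.207977294921875), 88.02507019042969)
[224.8052  171.35155] [0.6663 0.0037 0.096 ]
[280.9798 169.4145] [ 0.6755 -0.0516  0.096 ]
[281.37173 180.78029] [ 0.6641 -0.0539  0.096 ]
[225.19714 182.71733] [0.6547 0.0021 0.096 ]
```

```bash
cat > grasp.py <<'E'
from h import *
from rig import manip
c=dict(np.load("w3.npz"))
f,b=onz(c,(254.5,168.3),.096),onz(c,(254.5,196.7),.096);P=(f+b)/2;print(f,b,np.linalg.norm(f-b),P)
yaw=np.deg2rad(9.);R=rv(toolR(yaw)); ex=frame(yaw)[:,0]
print("width",[frame(yaw)[:,1]@(onz(c,(u,178),.096)-P) for u in (223,285.5)])
z=.048+.038+.003   # grasp point 38 mm over the centre
manip.servo_line([P[0],P[1],.16],R,rate=.15)
manip.servo_line([P[0],P[1],z],R,rate=.1); manip.hold(.2)
print(manip.get_time(),manip.get_position(),manip.get_contact_force())
manip.command_gripper(.05,f_grip=60); manip.hold(.2)
print(manip.get_width(),manip.get_position(),manip.get_contact_force())
E
python3 grasp.py
```

```text
[ 0.67317819 -0.02532207  0.096     ] [ 0.6439398  -0.02922518  0.096     ] 0.02949775823129187 [ 0.65855899 -0.02727362  0.096     ]
width [np.float64(0.03152253738995089), np.float64(-0.03125260127790545)]
6.675 [ 0.65907222 -0.02728543  0.0898017 ] [-0.00209119 -0.07871048 -0.16728867]
0.06095523701541554 [ 0.65916126 -0.02727485  0.08970988] [0.04079578 0.71915671 4.86712586]
```

```bash
cat >> h.py <<'E'
YAW=np.deg2rad(-15.77); F=frame(YAW); FACE=np.array([.4825,-.0041,.1195])  # sticker centre, world
RT=rv(toolR(YAW)); DZ=.0417-.002  # TCP above the hole centre
def tcp(x,y,z): # timer back x off the face; hole y,z in mark frame (nominal)
    return FACE+F@np.array([x+.0156,y,z+DZ])
def loc(p): return F.T@(np.asarray(p)-FACE)-[.0156,0,DZ]
E
python3 - <<'E'
from h import *
from rig import manip
p=np.array(manip.get_position())
manip.command_gripper(.05,f_grip=80)
manip.servo_line(p+[0,0,.08],rate=.12)
manip.servo_line(tcp(.05,.0072,.0035),RT,rate=.12); manip.hold(.4)
print(manip.get_time(),loc(manip.get_position()),manip.get_contact_force(),manip.get_torque(),manip.get_width(),manip.get_joint_positions())
wshot(manip,"w4"); c=manip.camera("scene"); cv2.imwrite("pics/s4.png",cv2.resize(c["image"][150:260,170:290,::-1],(600,550),interpolation=cv2.INTER_CUBIC))
cv2.imwrite("pics/v4.png",np.hstack([cv2.imread("pics/s4.png")[:384,100:500][:, :288],cv2.imread("pics/w4.png")]))
E
```

```text
9.75 [0.05009761 0.00722218 0.00345432] [-0.44527352  0.96672326 -2.08882872] [-0.03569155  0.01449398 -0.05251313] 0.0607223248257341 [-4.91188436e-02  4.36465062e-01  1.86413719e+00  2.08850841e-05
  8.41015354e-01  1.79684596e+00]
```

View pics/v4.png

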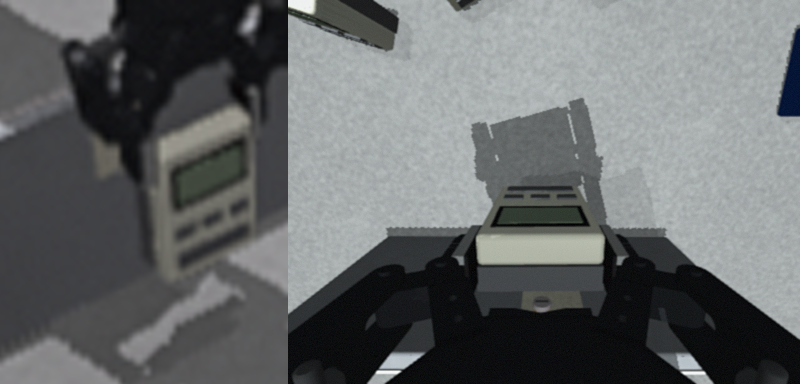

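```bash
cat > feel.py <<'E'
from h import *
from rig import manip
n=F[:,0]
def force(f0,k=3):
    return F.T@(np.mean([manip.get_contact_force() for _ in range(k)],0)-f0)
def advance(y,z,x0,xmin,f0,lim=5.,step=.001,rate=.02):
    """step the back towards the face until the push along n passes lim or xmin is commanded"""
    x=x0
    while True:
        manip.servo_line(tcp(x,y,z),RT,rate=rate); manip.hold(.04)
        f=force(f0)
        if f[0]>lim or x<=xmin: return x,loc(manip.get_position()),f
        x-=step
E
python3 - <<'E'
from feel import *
c=dict(np.load("w4.npz"));im=c["image"]
g=im[285:315,225:285].astype(int).mean(2);
for r in (298,302,306): print(r,im[r,230:280].mean(1).astype(int).tolist())
r=250;print(im[r,180:200].mean(1).astype(int).tolist(),im[r,300:325].mean(1).astype(int).tolist())
o=loc(onplane(c,(253.5,302),FACE+.008*n,n)); print("head local (y only)",o[1],o[2]+DZ)
f0=np.mean([manip.get_contact_force() for _ in range(5)],0);np.save("f0.npy",f0)
manip.servo_line(tcp(.014,.0072,.0035),RT,rate=.06);manip.hold(.2)
print(force(f0))
print(advance(.0072,.0035,.012,.003,f0)); print(manip.get_time(),manip.get_contact_force())
E
```

```text
298 [55, 54, 55, 59, 74, 83, 85, 83, 82, 83, 81, 82, 83, 83, 86, 78, 74, 68, 66, 62, 64, 64, 63, 65, 65, 62, 63, 63, 63, 65, 70, 78, 81, 85, 82, 83, 82, 79, 80, 78, 80, 79, 78, 77, 78, 78, 78, 80, 80, 76]
302 [50, 54, 54, 64, 74, 83, 83, 83, 79, 79, 82, 82, 80, 80, 75, 65, 63, 59, 56, 56, 56, 56, 55, 56, 57, 54, 58, 54, 53, 52, 60, 66, 71, 72, 77, 78, 83, 82, 83, 81, 81, 80, 79, 79, 80, 80, 80, 79, 75, 76]
306 [51, 53, 54, 70, 78, 83, 81, 80, 81, 81, 83, 81, 82, 82, 77, 83, 90, 95, 86, 80, 76, 74, 74, 67, 68, 72, 75, 75, 82, 92, 102, 100, 86, 78, 79, 82, 82, 80, 81, 85, 82, 86, 84, 82, 81, 79, 81, 80, 84, 84]
[13, 11, 9, 1, 11, 11, 0, 17, 66, 125, 157, 166, 171, 176, 174, 175, 175, 175, 176, 174] [179, 177, 178, 177, 176, 178, 177, 179, 176, 178, 178, 177, 170, 165, 153, 113, 51, 15, 8, 8, 11, 8, 7, 7, 9]
head local (y only) 0.007293627236430503 0.00411976380153814
[-1.00722818 -0.26407597 -0.16326842]
(0.0029999999999999966, array([0.00296749, 0.00718764, 0.00349498]), array([-1.20465839,  0.07563364,  0.00821987]))
13.7167 [-0.357933   -0.59762346 -2.38517457]
```

Run:
```python
from feel import *
f0=np.load("f0.npy")
r=advance(.0072,.0035,.002,-.006,f0,lim=6.,step=.0007); print(r); print(manip.get_time(),manip.get_torque())
wshot(manip,"w5")
```

```text
(0.0006, array([0.0021271 , 0.00725867, 0.00376825]), array([ 6.44369939, -0.95158842, -4.47594317]))
14.5917 [-0.61517248 -1.14669574 -0.16643354]
```

Run:
```python
from feel import *
f0=np.load("f0.npy")
r=advance(.0072,.0035,.0,-.004,f0,lim=12.,step=.0007); print(r); x=r[0]
for dy,dz in ((.001,0),(-.001,0),(0,0),(0,.001),(0,-.001),(0,0)):
    manip.servo_line(tcp(x,.0072+dy,.0035+dz),RT,rate=.02);manip.hold(.05); print(dy,dz,loc(manip.get_position()).round(5),force(f0).round(2))
print(manip.get_time(),manip.get_torque()); wshot(manip,"w5")
c=manip.camera("scene"); cv2.imwrite("pics/s5.png",np.hstack([cv2.resize(c["image"][160:230,180:250,::-1],(384,384),interpolation=cv2.INTER_CUBIC),cv2.imread("pics/w5.png")[:, 60:460]]))
```

```text
(-0.0014, array([0.00205639, 0.00731857, 0.00411264]), array([12.51263327, -1.34371139, -7.63752304]))
0.001 0 [0.00205 0.008   0.00428] [12.61 -3.83 -6.62]
-0.001 0 [0.00202 0.00686 0.00452] [10.89  1.52 -3.04]
0 0 [0.00208 0.00724 0.00456] [11.35 -3.48 -3.05]
0 0.001 [0.00207 0.00732 0.00542] [11.79 -1.04 -3.78]
0 -0.001 [0.00206 0.00763 0.00376] [ 9.12  0.5  -0.24]
0 0 [0.00207 0.00761 0.00453] [10.52 -0.65 -3.17]
17.3167 [-0.710242   -1.77351353 -0.36579013]
```

View pics/s5.png

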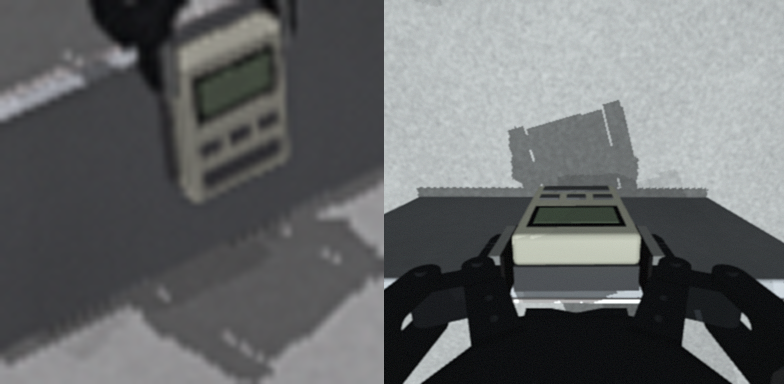

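```bash
cat > pull.py <<'E'
from feel import *
import sys
f0=np.load("f0.npy"); y,x=.0073,.0008
z=float(sys.argv[1]);zend=float(sys.argv[2]);lim=float(sys.argv[3])
while z>=zend:
    manip.servo_line(tcp(x,y,z),RT,rate=.02);manip.hold(.05)
    p=loc(manip.get_position());f=force(f0); print(round(z*1e3,1),(p*1e3).round(2),f.round(2))
    if f[2]>lim or f[0]>20 or abs(f[1])>10: print("stop");break
    z-=.001
print(manip.get_time(),manip.get_width())
E
python3 pull.py .0035 -.0125 7
```

```text
3.5 [2.15 7.49 4.07] [ 5.52 -0.2   0.57]
2.5 [2.17 7.6  3.16] [4.32 0.57 1.11]
1.5 [2.18 7.65 2.2 ] [5.09 1.1  1.17]
0.5 [2.19 7.67 1.2 ] [4.15 0.55 1.67]
-0.5 [2.2  7.69 0.2 ] [4.24 0.99 1.78]
-1.5 [ 2.2   7.71 -0.73] [4.83 0.8  2.14]
-2.5 [ 2.2   7.7  -1.69] [4.64 1.26 4.08]
-3.5 [ 2.16  7.66 -2.61] [4.34 0.19 5.86]
-4.5 [ 2.22  7.61 -3.46] [3.89 0.31 7.81]
stop
20.125 0.060871671825563
```

```bash
python3 pull.py -.0055 -.020 14.5
```

```text
-5.5 [ 2.17  7.56 -4.44] [ 4.41 -0.58  8.88]
-6.5 [ 2.21  7.53 -5.4 ] [ 4.35 -0.4   8.44]
-7.5 [ 2.19  7.53 -6.41] [ 3.88 -1.58  8.12]
-8.5 [ 2.2   7.49 -7.38] [ 3.82 -0.04  8.74]
-9.5 [ 2.19  7.47 -8.37] [ 4.57 -1.95  8.71]
-10.5 [ 2.21  7.5  -9.36] [ 3.43 -0.61  9.23]
-11.5 [  2.18   7.45 -10.35] [ 3.63 -1.29  9.56]
-12.5 [  2.18   7.47 -11.24] [ 2.45 -0.28 11.08]
-13.5 [  2.21   7.47 -11.75] [ 1.51 -1.09 17.53]
stop
22.825 0.06072519835957926
```

Run:
```python
from feel import *
f0=np.load("f0.npy")
manip.hold(.2); print(force(f0))
manip.servo_line(tcp(.0022,.0074,-.0118),RT,rate=.01);manip.hold(.1);print(force(f0),loc(manip.get_position()))
manip.command_gripper(.080);manip.hold(.3);print(manip.get_width(),manip.get_contact_force())
p=np.array(manip.get_position())
manip.servo_line(p+[0,0,.09],rate=.06); manip.servo_line(p+[0,0,.12]+.08*n,rate=.12);manip.hold(.3)
print(manip.get_time(),manip.get_contact_force())
wshot(manip,"w6"); c=manip.camera("scene"); np.savez("scene6.npz",**c)
cv2.imwrite("pics/s6.png",np.hstack([cv2.resize(c["image"][140:240,170:270,::-1],(384,384),interpolation=cv2.INTER_CUBIC),cv2.imread("pics/w6.png")[:, 60:460]]))
```

```text
[ 1.67915144 -1.48855902 17.2659592 ]
[-0.20880568 -0.09394396 10.13430996] [ 0.00224103  0.00740064 -0.01142079]
0.0798179594421007 [-0.19223415 -0.16418817  0.02761494]
26.9333 [0.4917631  0.46664834 0.42120521]
```

View pics/s6.png

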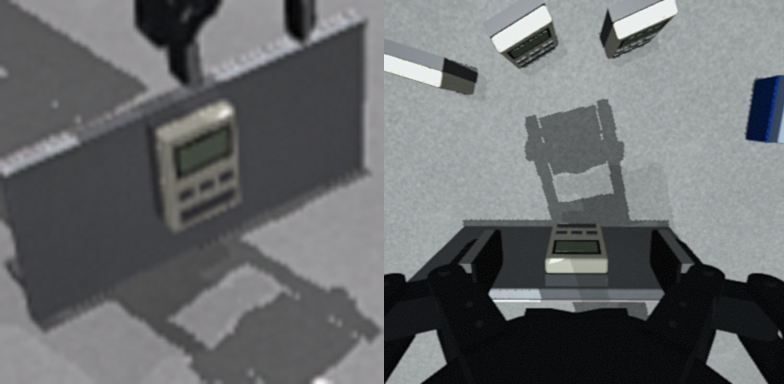

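Run:
```python
from h import *
c=dict(np.load("w6.npz"));im=c["image"].astype(int)
T=np.linalg.inv(c["cam_to_world"])
zc=FACE[2]-.0118-.002
for y in (.0074+.031,.0074-.031):
    p=FACE+F@np.array([.030,y,0]);p[2]=zc+.048;q=T[:3,:3]@p+T[:3,3];print("expected front-top corner px",(q[:2]/q[2]*c["fx"]+[c["cx"],c["cy"]]).round(1))
w=((im.min(2)>150)&(im[...,0]-im[...,2]>5)).astype(np.uint8);w[:215]=0;w[285:]=0;w[:,:210]=0;w[:,300:]=0
ct=max(cv2.findContours(w,cv2.RETR_EXTERNAL,cv2.CHAIN_APPROX_NONE)[0],key=cv2.contourArea);print(cv2.boundingRect(ct),cv2.minAreaRect(ct))
for k in range(215,295,60): pass
for x in (225,240,255,265): col=im[235:285,x].min(1);print(x,col.tolist())
```

```text
expected front-top corner px [221.3 259.6]
expected front-top corner px [285.  259.6]
(222, 258, 60, 14) ((251.5, 264.5), (13.0, 59.0), 90.0)
225 [49, 53, 51, 56, 61, 64, 68, 72, 73, 76, 79, 79, 79, 81, 83, 84, 87, 85, 86, 86, 82, 84, 88, 123, 166, 181, 198, 222, 213, 187, 180, 182, 179, 182, 180, 183, 178, 144, 69, 51, 74, 74, 75, 75, 71, 75, 74, 76, 73, 75]
240 [87, 85, 85, 83, 67, 30, 31, 45, 48, 46, 47, 44, 45, 48, 46, 57, 62, 24, 22, 61, 81, 85, 97, 135, 166, 173, 179, 183, 183, 181, 184, 180, 178, 181, 181, 182, 179, 145, 75, 53, 72, 74, 77, 75, 71, 78, 72, 76, 76, 76]
255 [80, 81, 81, 84, 70, 31, 26, 43, 45, 44, 44, 43, 45, 45, 45, 50, 47, 21, 21, 55, 80, 86, 86, 107, 139, 150, 158, 163, 160, 161, 158, 159, 158, 158, 160, 157, 158, 128, 68, 50, 61, 68, 66, 63, 65, 62, 64, 62, 68, 62]
265 [77, 82, 84, 81, 70, 27, 25, 41, 48, 45, 45, 48, 46, 45, 45, 48, 41, 21, 22, 53, 79, 82, 85, 108, 133, 148, 159, 165, 161, 159, 160, 159, 159, 157, 160, 158, 158, 129, 67, 46, 62, 67, 64, 64, 64, 65, 66, 64, 64, 67]
```

The top edge is level, and its row (258–259) matches the expected 259.6. The timer is where the pull left it, so I'm handing in.

```bash
python3 -c "
from rig import manip
print(manip.get_time(),manip.get_contact_force()); manip.sign_off()"
```

```text
27.0333 [ 0.63236395 -0.22341787  1.21014248]
the job is handed in; nothing more can be done
```

The timer is hanging on the screw, upright with the display facing out, and I handed the job in at about 27 s. I took the timer nearest the base, gripped it across its 62 mm width, and set its keyhole over the screw. The camera views put the screw about 7 mm sideways and 3.5 mm above the sticker's centre.

- **Finding the screw:** The first gentle approach went past the screw head without touching it, then stopped hard against the screen. The most I pressed on the screen was about 12.6 N.
- **Pulling home:** The drag was 8–10 N, then rose sharply to 17.5 N at the end of the slot, about 16 mm down. That is a little over the 12–15 N needed to seat it.
- **After letting go:** The pictures show the timer hanging by itself with a level top edge, within about 1–2 px of where the pull left it. The gripper was clear, with wrist force near zero. I never went near the bottle, tip box or tube rack, but I did not measure their positions again.

**One disagreement:** the back stopped 2.1 mm short of where I had calculated the screen's face to be. I took this as an error in my camera and grasp estimates, because the stop was rigid and the pull felt as expected. I could not measure flushness or the screw's draw-out directly.

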